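# Try label rolls on a leaning core gauge and sort them

## Task

Find out which of the three white label rolls fit the leaning core gauge: one roll at a time, slide it down along the pin until it sits home on the blue collar or the pin's step stops it, then take it off and put it in its tray before trying the next. Rolls that go fully home belong in the green tray, rolls stopped by the step in the red tray, all standing upright and let go. Do not disturb the chip jar and the two chip rolls that stand around them, and do not push the gauge's pin out of its set lean.

Things in the scene. Friction and masses are not known exactly. Their poses are not given: they have to be found in the camera images.
- roll_a: white label roll standing on end, one of three alike outside: 52 mm in diameter, 80 mm tall, thick brown cardboard core open right through, about 0.15 kg. Bore 32 mm (goes over the pin) or 23 mm (does not); only the trial tells. Origin: centre of the underside, z up along its axis. Round: take it from any side about 25 mm below the top; neighbours may stand close
- roll_b: white label roll standing on end, one of three alike outside: 52 mm in diameter, 80 mm tall, thick brown cardboard core open right through, about 0.15 kg. Bore 32 mm (goes over the pin) or 23 mm (does not); only the trial tells. Origin: centre of the underside, z up along its axis. Round: take it from any side about 25 mm below the top; neighbours may stand close
- roll_c: white label roll standing on end, one of three alike outside: 52 mm in diameter, 80 mm tall, thick brown cardboard core open right through, about 0.15 kg. Bore 32 mm (goes over the pin) or 23 mm (does not); only the trial tells. Origin: centre of the underside, z up along its axis. Round: take it from any side about 25 mm below the top; neighbours may stand close
- pin_seat (a point): centre of the upper face of the gauge's blue collar (48 mm in diameter, 6 mm thick), where a fitting roll's underside rests; z runs up along the pin, clamped leaning 24 to 40 degrees from vertical, roughly towards the robot. 25 mm along the pin from its clamped hinge, which is 45 mm above the table and holds against about 6 N m. Round foot below, 96 mm in diameter, fixed
- pin_step (a point): centre of the pin's step, 45 mm along the pin from pin_seat, same axes. Below it the steel pin is 28 mm in diameter (bevelled to 26 mm in its last 2 mm), above it the brass nose is 16 mm. A roll with a narrow core goes over the nose and stops with its underside here
- pin_tip (a point): pointed tip of the brass nose, 75 mm along the pin from pin_seat, same axes; the nose tapers from 16 mm to 6 mm in diameter over the last 6 mm
- tray_green: green plastic tray, fixed to the table, outside 144 mm (its x) by 76 mm (its y) by 28 mm high, walls and floor 4 mm thick, open at the top; two rolls fit side by side along its x, 33 mm either side of the centre. Origin at the centre of its underside, z up. For the rolls that fit
- tray_red: red plastic tray, fixed to the table, outside 144 mm (its x) by 76 mm (its y) by 28 mm high, walls and floor 4 mm thick, open at the top; two rolls fit side by side along its x, 33 mm either side of the centre. Origin at the centre of its underside, z up. For the rolls that do not fit
- jar_0: clear plastic chip jar with a white lid, 44 mm in diameter, 69 mm tall. Bystander that may stand close to the label rolls. Origin at the centre of its underside, z up
- roll_yellow_1: yellow and black roll of gaming chips standing on end, 40 mm in diameter, 84 mm tall. Bystander that may stand close to the label rolls. Origin at the centre of its underside, z up
- roll_navy_1: navy blue roll of gaming chips standing on end, 40 mm in diameter, 84 mm tall. Bystander that may stand close to the label rolls. Origin at the centre of its underside, z up
There are look-alikes about, which are no part of the job. Leave any orange look-alike of the roll_a alone.

How it is judged:
On the way, in this order (a step that is already met when the one before it is completed fails the run):
1. a first label roll has been slid along the pin until it is home on the collar or stopped by the step (((z of roll_a in the frame of pin_seat between -0.006 and 0.008 m and x of roll_a in the frame of pin_seat between -0.007 and 0.007 m and y of roll_a in the frame of pin_seat between -0.007 and 0.007 m and angle between the z axis of roll_a and the z axis of pin_seat, either way round below 0.12 rad) or (z of roll_b in the frame of pin_seat between 0.036 and 0.052 m and x of roll_b in the frame of pin_seat between -0.007 and 0.007 m and y of roll_b in the frame of pin_seat between -0.007 and 0.007 m and angle between the z axis of roll_b and the z axis of pin_seat, either way round below 0.12 rad) or (z of roll_c in the frame of pin_seat between -0.006 and 0.008 m and x of roll_c in the frame of pin_seat between -0.007 and 0.007 m and y of roll_c in the frame of pin_seat between -0.007 and 0.007 m and angle between the z axis of roll_c and the z axis of pin_seat, either way round below 0.12 rad))), for 0.2 s.
2. a second roll has been tried on the pin likewise, while a roll tried before stands in its right tray ((((z of roll_a in the frame of pin_seat between -0.006 and 0.008 m and x of roll_a in the frame of pin_seat between -0.007 and 0.007 m and y of roll_a in the frame of pin_seat between -0.007 and 0.007 m and angle between the z axis of roll_a and the z axis of pin_seat, either way round below 0.12 rad) and ((x of roll_b in the frame of tray_red between -0.055 and 0.055 m and y of roll_b in the frame of tray_red between -0.02 and 0.02 m and z of roll_b in the frame of tray_red between -0.005 and 0.012 m and angle between roll_b's own z axis and vertical below 0.12 rad) or (x of roll_c in the frame of tray_green between -0.055 and 0.055 m and y of roll_c in the frame of tray_green between -0.02 and 0.02 m and z of roll_c in the frame of tray_green between -0.005 and 0.012 m and angle between roll_c's own z axis and vertical below 0.12 rad))) or ((z of roll_b in the frame of pin_seat between 0.036 and 0.052 m and x of roll_b in the frame of pin_seat between -0.007 and 0.007 m and y of roll_b in the frame of pin_seat between -0.007 and 0.007 m and angle between the z axis of roll_b and the z axis of pin_seat, either way round below 0.12 rad) and ((x of roll_a in the frame of tray_green between -0.055 and 0.055 m and y of roll_a in the frame of tray_green between -0.02 and 0.02 m and z of roll_a in the frame of tray_green between -0.005 and 0.012 m and angle between roll_a's own z axis and vertical below 0.12 rad) or (x of roll_c in the frame of tray_green between -0.055 and 0.055 m and y of roll_c in the frame of tray_green between -0.02 and 0.02 m and z of roll_c in the frame of tray_green between -0.005 and 0.012 m and angle between roll_c's own z axis and vertical below 0.12 rad))) or ((z of roll_c in the frame of pin_seat between -0.006 and 0.008 m and x of roll_c in the frame of pin_seat between -0.007 and 0.007 m and y of roll_c in the frame of pin_seat between -0.007 and 0.007 m and angle between the z axis of roll_c and the z axis of pin_seat, either way round below 0.12 rad) and ((x of roll_a in the frame of tray_green between -0.055 and 0.055 m and y of roll_a in the frame of tray_green between -0.02 and 0.02 m and z of roll_a in the frame of tray_green between -0.005 and 0.012 m and angle between roll_a's own z axis and vertical below 0.12 rad) or (x of roll_b in the frame of tray_red between -0.055 and 0.055 m and y of roll_b in the frame of tray_red between -0.02 and 0.02 m and z of roll_b in the frame of tray_red between -0.005 and 0.012 m and angle between roll_b's own z axis and vertical below 0.12 rad))))), for 0.2 s.
3. the third roll has been tried on the pin likewise, while the other two stand in their right trays ((((z of roll_a in the frame of pin_seat between -0.006 and 0.008 m and x of roll_a in the frame of pin_seat between -0.007 and 0.007 m and y of roll_a in the frame of pin_seat between -0.007 and 0.007 m and angle between the z axis of roll_a and the z axis of pin_seat, either way round below 0.12 rad) and (x of roll_b in the frame of tray_red between -0.055 and 0.055 m and y of roll_b in the frame of tray_red between -0.02 and 0.02 m and z of roll_b in the frame of tray_red between -0.005 and 0.012 m and angle between roll_b's own z axis and vertical below 0.12 rad) and (x of roll_c in the frame of tray_green between -0.055 and 0.055 m and y of roll_c in the frame of tray_green between -0.02 and 0.02 m and z of roll_c in the frame of tray_green between -0.005 and 0.012 m and angle between roll_c's own z axis and vertical below 0.12 rad)) or ((z of roll_b in the frame of pin_seat between 0.036 and 0.052 m and x of roll_b in the frame of pin_seat between -0.007 and 0.007 m and y of roll_b in the frame of pin_seat between -0.007 and 0.007 m and angle between the z axis of roll_b and the z axis of pin_seat, either way round below 0.12 rad) and (x of roll_a in the frame of tray_green between -0.055 and 0.055 m and y of roll_a in the frame of tray_green between -0.02 and 0.02 m and z of roll_a in the frame of tray_green between -0.005 and 0.012 m and angle between roll_a's own z axis and vertical below 0.12 rad) and (x of roll_c in the frame of tray_green between -0.055 and 0.055 m and y of roll_c in the frame of tray_green between -0.02 and 0.02 m and z of roll_c in the frame of tray_green between -0.005 and 0.012 m and angle between roll_c's own z axis and vertical below 0.12 rad)) or ((z of roll_c in the frame of pin_seat between -0.006 and 0.008 m and x of roll_c in the frame of pin_seat between -0.007 and 0.007 m and y of roll_c in the frame of pin_seat between -0.007 and 0.007 m and angle between the z axis of roll_c and the z axis of pin_seat, either way round below 0.12 rad) and (x of roll_a in the frame of tray_green between -0.055 and 0.055 m and y of roll_a in the frame of tray_green between -0.02 and 0.02 m and z of roll_a in the frame of tray_green between -0.005 and 0.012 m and angle between roll_a's own z axis and vertical below 0.12 rad) and (x of roll_b in the frame of tray_red between -0.055 and 0.055 m and y of roll_b in the frame of tray_red between -0.02 and 0.02 m and z of roll_b in the frame of tray_red between -0.005 and 0.012 m and angle between roll_b's own z axis and vertical below 0.12 rad)))), for 0.2 s.
At the end, for the whole second after the job is handed in: every roll that went home on the collar stands upright (within 7 degrees) on the floor of the green tray, and every roll that the step stopped stands likewise in the red tray, let go and at rest (x of roll_a in the frame of tray_green between -0.055 and 0.055 m and y of roll_a in the frame of tray_green between -0.02 and 0.02 m and z of roll_a in the frame of tray_green between -0.005 and 0.012 m and angle between each of roll_a, roll_b, roll_c's own z axis and vertical below 0.12 rad and x of roll_b in the frame of tray_red between -0.055 and 0.055 m and y of roll_b in the frame of tray_red between -0.02 and 0.02 m and z of roll_b in the frame of tray_red between -0.005 and 0.012 m and x of roll_c in the frame of tray_green between -0.055 and 0.055 m and y of roll_c in the frame of tray_green between -0.02 and 0.02 m and z of roll_c in the frame of tray_green between -0.005 and 0.012 m and linear speed of each of roll_a, roll_b, roll_c below 0.02 m/s); the robot touches nothing.
It fails at once if the jar or a chip roll is moved more than 20 mm or tipped over (distance of any of jar_0, roll_yellow_1, roll_navy_1 from where it was at the start of the episode above 0.02 m or angle between any of jar_0, roll_yellow_1, roll_navy_1's own z axis and vertical above 0.35 rad).
It fails at once if the gauge pin is pushed out of its set lean (its seat shifted more than 6 mm) (distance of pin_seat from where it was at the start of the episode above 0.006 m).
It also fails if it takes over 72 s, if anything falls off the work surface, if the arm or the gripper's body presses on something with over 40 N, if the wrist force passes 120 N, or if a joint passes its speed limit or range.

## Robot

A 6-joint arm with a two-finger parallel gripper is mounted at the origin on a cart in front of the work surface, level with it; the furniture and walls round the work are solid. World frame = base frame: x ahead of the robot, y to its left, z up, the work surface at z = 0. Lengths are in m, angles in rad, forces in N, time in s.
With the tool pointing down it reaches from about 0.375 to 0.9 m from the base axis. Payload 3.1 kg.
Tool frame: the origin (TCP) lies on the front face of the gripper's body, between the roots of the fingers; the fingertips stand 70 mm ahead of it and the grasp point (between the pads) lies 51 mm ahead of it; z points along the fingers, y is the line along which they close (so a half turn about z gives the same grasp; the last joint's range is limited). The gripper opens to 87 mm and grips with 3 to 60 N. Pads are 19 mm wide; open, the fingers measure 117 mm over their backs; the gripper's body (75 mm by 190 mm) begins 51 mm behind the grasp point.
Start: joints at [-1.302, 0.527, 1.433, -0, 1.181, -0.178], TCP at [0.271, -0.563, 0.292] pointing down, gripper open.
Joint ranges: [-3.08, 3.08], [-0.75, 2.2], [0.22, 2.44], [-1.43, 4.57], [0, 2.65], [-2.85, 2.85]. Speed limits (rad/s): [2.79, 2.79, 3.14, 3.14, 3.14, 3.14].

## Interface

Orientations are given as a unit quaternion [x, y, z, w].
In Python, from rig import robot, cams, ticket gives the robot as it stands. The module is installed in compiled form; this text tells all that it offers.
- The arm moves only by the shell command python3 -m crank 'ROWS' [FORCE]. ROWS is JSON, a list of rows, each a list of 7 numbers: the shift along the tool's x, y, z in cm, then the turn, a rotation vector about the tool's x, y, z in rad, then the closure, from 0 (fully open) to 1 (shut). A call has 1 to 5 rows; each row shifts and turns the commanded pose from where the row before left it, along the tool's axes as they then stand; what a row does not reach is not made up. A row lasts 1/8 s, in which the tool goes at most 62.5 mm and 10.7 degrees, less where a joint would pass 70% of its speed; a pose out of reach is approached as far as the arm can. A call is refused whole if a number of a shift passes 6.25 or a number of a turn 0.188, either way. A call with a gripper value outside its range is refused whole. The fingers move at their own pace and stop on an object; FORCE is the grip in N (left out, the last holds). Time passes only in rows, so rows that do not move let the fingers close. It gives the time, the measured TCP pose, the force, the opening and the grip force at its end, in the units of the state.
- robot.get_obs(): the state, without advancing time (a new reading comes with each control period).
- cams.camera(name): name is "scene" or "side" or "wrist"; returns the picture (384x512x3 uint8, red, green, blue); there is no depth.
- cams.camera_info(name): a dict with "intrinsics" (3x3 intrinsics, pixels), "pose" (4x4, takes a point from camera to world coordinates). Camera axes: x right, y down, z forward; pixel columns grow to the right and rows downward; lengths in m; the calibration is good to about 2 mm. A picture is of the moment at which its call begins: read the wrist's pose just before it. camera_info takes no time and is no camera call; for the wrist camera it gives the pose at the moment of the call.
- ticket.hand_in(): hands the job in; it is judged then, once.
The state is a dict: "time": time; "q": joint angles; "joint_velocities": joint speeds; "joint_torque": joint torques, N m; "position": TCP position; "tool_rot": TCP orientation; "ft_force": force on the tool from outside, world axes, zero at the start; "moment": the same for the moment, N m; "grip_width": finger opening in m; "grip_force": force on a finger pad.
Only numpy, scipy, OpenCV 4.12 (cv2) and the standard library are available. Lean on these libraries where they do the work, as an engineer would, in place of code of your own. Each camera call takes 0.05 s, during which the arm holds its last target. There are 200 camera calls.

## Working session

There is one attempt and no reset: what is moved stays moved. The work goes in short steps, Python scripts to look and compute and a shell command to move; the robot and the scene stay as the last step left them, time stands still between calls to the robot, and variables do not carry over. Pictures are saved under pics/ and viewed, at most 10 in all, crops included, and the job is handed in when it is done.

```bash
mkdir -p pics; python3 - <<'E'
from rig import robot,cams
import cv2,numpy as np
for n in ["scene","side"]:
    im=cams.camera(n); cv2.imwrite(f"pics/{n}0.png",im[:,:,::-1]); i=cams.camera_info(n); print(n,np.round(i["intrinsics"],1).tolist(),np.round(i["pose"],3).tolist())
a=cv2.imread("pics/scene0.png")
i=cams.camera_info("wrist");print(np.round(i["pose"],3).tolist(),np.round(i["intrinsics"],1).tolist())
o=robot.get_obs();print(o)
E
```

```text
scene [[416.7, 0.0, 256.7], [0.0, 416.7, 196.7], [0.0, 0.0, 1.0]] [[-0.88, -0.235, 0.413, 0.103], [-0.475, 0.423, -0.772, 1.013], [0.007, -0.875, -0.483, 0.613], [0.0, 0.0, 0.0, 1.0]]
side [[431.4, 0.0, 251.3], [0.0, 431.4, 194.5], [0.0, 0.0, 1.0]] [[-0.88, -0.23, 0.416, 0.054], [-0.476, 0.433, -0.766, 1.083], [-0.004, -0.872, -0.49, 0.659], [0.0, 0.0, 0.0, 1.0]]
[[0.433, -0.868, -0.241, 0.337], [-0.901, -0.418, -0.113, -0.532], [-0.002, 0.266, -0.964, 0.383], [0.0, 0.0, 0.0, 1.0]] [[295.9, 0.0, 256.8], [0.0, 295.9, 189.0], [0.0, 0.0, 1.0]]
{'time': 0.1, 'q': array([-1.30151823e+00,  5.28377593e-01,  1.43375464e+00, -7.50723735e-06,
        1.18139990e+00, -1.78492400e-01]), 'joint_velocities': array([ 0.00019224, -0.00314855, -0.00229724,  0.00038657,  0.00023078,
        0.00083641]), 'joint_torque': array([ 1.11925413e-04, -4.40985954e+01, -1.77150607e+01,  6.35981304e-02,
        5.33795287e-02, -3.95259497e-05]), 'position': array([ 0.27048788, -0.56286446,  0.29137287]), 'tool_rot': array([ 9.75041434e-01,  2.22020858e-01, -4.74715865e-05, -9.68578813e-04]), 'ft_force': array([-0.16789191, -0.79587855, -0.45466042]), 'moment': array([0.04145658, 0.00524398, 0.01525391]), 'grip_force': 0.0, 'grip_width': 0.08737712927156843}
```

View pics/scene0.png

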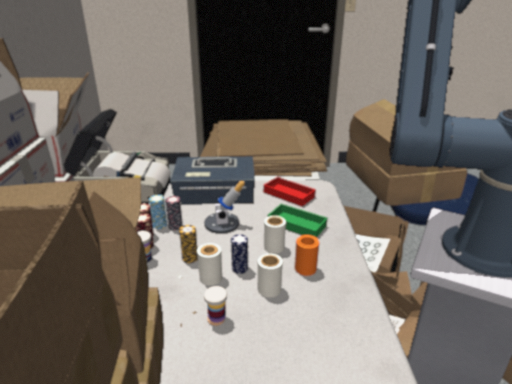

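View pics/side0.png

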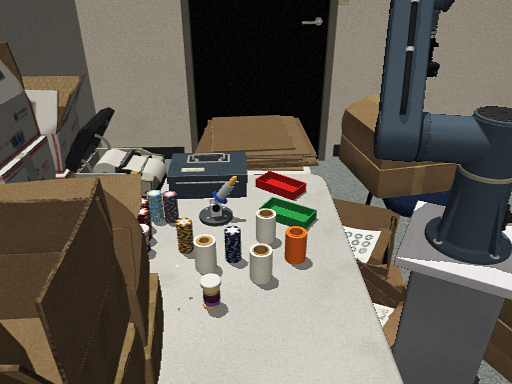

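Candidates in the scene image: white rolls at (275,234), (209,263) and (269,274). Things they could be confused with: orange look-alike (307,254), jar (216,305), yellow roll (188,243), navy roll (239,253), and the machine with white rolls at (135,165). I choose the three white rolls with brown cores. The gauge is at (222,222) with its tip at (243,184); the green tray is at (298,219) and the red tray at (290,190).

```bash
cat > h.py <<'E'
from rig import robot,cams
import numpy as np,cv2
from scipy.spatial.transform import Rotation as R
def ray(info,px):
    K,P=np.array(info["intrinsics"]),np.array(info["pose"])
    d=P[:3,:3]@np.linalg.solve(K,[px[0],px[1],1.]); return P[:3,3],d/np.linalg.norm(d)
def onz(info,px,z):
    o,d=ray(info,px); return o+d*(z-o[2])/d[2]
def tri(rays):
    A=sum(np.eye(3)-np.outer(d,d) for o,d in rays); b=sum((np.eye(3)-np.outer(d,d))@o for o,d in rays)
    return np.linalg.solve(A,b)
def proj(info,p):
    K,P=np.array(info["intrinsics"]),np.array(info["pose"])
    c=P[:3,:3].T@(np.array(p)-P[:3,3]); return (K@c/c[2])[:2]
def rot(z,y):
    """tool rotation from z axis and approximate y axis"""
    z=np.array(z,float);z/=np.linalg.norm(z);y=np.array(y,float);y-=z*(y@z);y/=np.linalg.norm(y)
    return R.from_matrix(np.array([np.cross(y,z),y,z]).T)
def go(start,grasp,Rt,off=0.051):
    """start=(pos,R); target grasp point; prints tool-axes shift in cm, rotvec, rows; returns new pose"""
    p0,R0=start; Rt2=Rt*R.from_rotvec([0,0,np.pi])
    rv=min([(R0.inv()*Q).as_rotvec() for Q in (Rt,Rt2)],key=np.linalg.norm)
    T=R0*R.from_rotvec(rv); p=np.array(grasp)-off*T.as_matrix()[:,2]
    s=R0.inv().apply(p-p0)*100
    print("shift cm",np.round(s,2),"turn",np.round(rv,3),"minrows",np.linalg.norm(s)/6.25,np.linalg.norm(rv)/.186, "TCP",np.round(p,3))
    return p,T
def cur():
    o=robot.get_obs(); return np.array(o["position"]),R.from_quat(o["tool_rot"])
E
python3 - <<'E'
from h import *
s=cams.camera_info("scene");d=cams.camera_info("side")
for n,a,b,z in [("r1",(275,221),(266,213),.08),("r2",(209,250),(206,240),.08),("r3",(270,261),(261,249),.08),("or",(307,241),(296,231),.08),("navy",(239,237),(233,228),.084),("yel",(188,228),(185,219),.084),("jar",(216,293),(210,281),.069),("green",(298,219),(288,212),.028),("red",(290,190),(280,184),.028),("foot",(222,222),(216,214),.005)]:
    print(n,np.round(onz(s,a,z),3),np.round(onz(d,b,z),3))
E
```

```text
r1 [0.463 0.247 0.08 ] [0.467 0.245 0.08 ]
r2 [0.536 0.42  0.08 ] [0.536 0.416 0.08 ]
r3 [0.404 0.391 0.08 ] [0.408 0.387 0.08 ]
or [0.364 0.287 0.08 ] [0.367 0.284 0.08 ]
navy [0.501 0.352 0.084] [0.503 0.349 0.084]
yel [0.623 0.377 0.084] [0.628 0.37  0.084]
jar [0.456 0.516 0.069] [0.457 0.52  0.069]
green [0.449 0.134 0.028] [0.452 0.137 0.028]
red [ 0.535 -0.006  0.028] [ 0.542 -0.003  0.028]
foot [0.637 0.213 0.005] [0.644 0.209 0.005]
```

```bash
R='[3.6,-3.9,-0.5,0,0,0,0]'
python3 -m crank '[[3.6,-3.9,-0.5,0,0,0,0],[3.6,-3.9,-0.5,0,0,0,0],[3.6,-3.9,-0.5,0,0,0,0],[3.6,-3.9,-0.5,0,0,0,0],[3.6,-3.9,-0.5,0,0,0,0]]'
python3 -m crank '[[3.6,-3.9,-0.5,0,0,0,0],[3.6,-3.9,-0.5,0,0,0,0],[3.6,-3.9,-0.5,0,0,0,0],[3.6,-3.9,-0.5,0,0,0,0],[3.6,-3.9,-0.5,0,0,0,0]]'
python3 -m crank '[[3.6,-3.9,-0.5,0,0,0,0],[3.6,-3.9,-0.5,0,0,0,0],[3.6,-3.9,-0.5,0,0,0,0],[3.6,-3.9,-0.5,0,0,0,0],[3.6,-3.9,-0.5,0,0,0,0]]'
python3 -m crank '[[0,0,0,0,0,0,0]]'
python3 - <<'E'
from h import *
i=cams.camera_info("wrist");im=cams.camera("wrist");cv2.imwrite("pics/w1.png",im[:,:,::-1]);np.savez("w1.npz",im=im,K=i["intrinsics"],P=i["pose"])
print(robot.get_obs()["q"])
E
```

```text
time: 0.72
position: [0.3486, -0.3078, 0.3171]
tool_rot: [0.975, 0.222, 0.0, -0.0]
ft_force: [0.6, -1.2, -0.4]
grip_width: 0.0873
grip_force: 0.0
time: 1.35
position: [0.4264, -0.0542, 0.3423]
tool_rot: [0.975, 0.222, -0.0, -0.0]
ft_force: [1.0, -0.6, 0.2]
grip_width: 0.087
grip_force: 0.0
time: 1.98
position: [0.5042, 0.1995, 0.3671]
tool_rot: [0.975, 0.222, -0.0, 0.0]
ft_force: [1.2, -0.6, 0.2]
grip_width: 0.0873
grip_force: 0.0
time: 2.1
position: [0.5046, 0.2008, 0.3671]
tool_rot: [0.974, 0.224, 0.001, -0.0]
ft_force: [-0.5, 0.0, 0.6]
grip_width: 0.0868
grip_force: 0.0
[ 1.70076118e-01  3.32389278e-01  1.54663836e+00 -4.34019869e-04
  1.26367198e+00  1.28992394e+00]
```

View pics/w1.png

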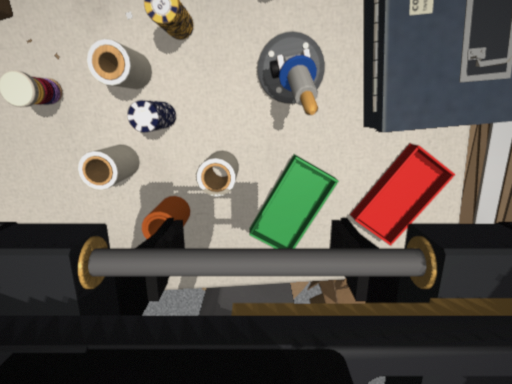

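The overhead picture shows roll tops at (109,62), (98,170) and (216,176). Around them are navy (150,116), yellow (165,10), jar (17,89) and orange (165,215). The gauge collar is at (299,72) with the tip at (310,108); green is at (294,203) and red at (402,194).

```bash
cat >> h.py <<'E'
def cores(im,info,z=.08,nsat=90):
    hsv=cv2.cvtColor(np.ascontiguousarray(im),cv2.COLOR_RGB2HSV)
    m=cv2.inRange(hsv,(5,nsat,40),(20,230,255)); m=cv2.morphologyEx(m,cv2.MORPH_CLOSE,np.ones((5,5)))
    out=[]
    for c in cv2.findContours(m,cv2.RETR_EXTERNAL,cv2.CHAIN_APPROX_NONE)[0]:
        if cv2.contourArea(c)>80:
            e=cv2.fitEllipse(cv2.convexHull(c)); out.append((np.round(e[0],1),np.round(e[1],1),np.round(onz(info,e[0],z),4)))
    return out
def quad(im,info,lo,hi,z=.028):
    hsv=cv2.cvtColor(np.ascontiguousarray(im),cv2.COLOR_RGB2HSV); m=cv2.inRange(hsv,lo,hi)
    c=max(cv2.findContours(m,cv2.RETR_EXTERNAL,cv2.CHAIN_APPROX_NONE)[0],key=cv2.contourArea)
    w=np.array([onz(info,p[0],z)[:2] for p in c],np.float32)*1000
    return cv2.minAreaRect(w)
E
python3 - <<'E'
from h import *
d=np.load("w1.npz");im=d["im"];I={"intrinsics":d["K"],"pose":d["P"]}
for x in cores(im,I): print(*x)
print("green",quad(im,I,(45,100,30),(80,255,255)))
print("red",quad(im,I,(174,120,40),(180,255,255)),quad(im,I,(0,180,60),(4,255,255)))
print([ (n,np.round(onz(I,p,z)[:2],3)) for n,p,z in [("r1",(216,176),.08),("r2",(109,62),.08),("r3",(98,170),.08),("navy",(148,116),.084),("jar",(17,89),.069),("foot",(290,68),.01),("orange",(165,215),.08)]])
s=cams.camera("scene")
a=cv2.resize(im[20:150,240:340],None,fx=4,fy=4,interpolation=cv2.INTER_CUBIC)
b=cv2.resize(s[165:240,195:265],None,fx=5,fy=5,interpolation=cv2.INTER_CUBIC)
H=max(a.shape[0],b.shape[0]);cv=np.zeros((H,a.shape[1]+b.shape[1],3),np.uint8);cv[:a.shape[0],:a.shape[1]]=a;cv[:b.shape[0],a.shape[1]:]=b
cv2.imwrite("pics/g1.png",cv[:,:,::-1])
E
```

```text
[373.2 307.7] [ 59.4 287.4] [ 0.3873 -0.0497  0.08  ]
[421.4 262.4] [30.5 55. ] [ 0.4816 -0.0713  0.08  ]
[ 92.4 262.3] [31.1 55.3] [0.2761 0.3503 0.08  ]
[165.3 218.9] [35.6 55.8] [0.3835 0.2808 0.08  ]
[215.6 177.2] [27.6 28.6] [0.4672 0.2427 0.08  ]
[ 97.2 170.3] [26.3 30.5] [0.4079 0.3855 0.08  ]
[494.8 222.8] [2.9 4.1] [ 0.5761 -0.1274  0.08  ]
[474.  168.9] [ 20.9 128.5] [ 0.6249 -0.0556  0.08  ]
[308.6 102.2] [15.2 24.7] [0.6038 0.1782 0.08  ]
[33.9 90.4] [19.5 26.7] [0.4694 0.4855 0.08  ]
[108.1  61.8] [30.4 35.3] [0.54   0.4145 0.08  ]
[170.9  14.8] [32.  54.5] [0.6192 0.3657 0.08  ]
[3.7 8.7] [17.  19.8] [0.5416 0.5392 0.08  ]
green ((460.0552062988281, 120.03445434570312), (77.96833038330078, 143.82156372070312), 86.56372833251953)
red ((462.2103271484375, 505.5491027832031), (32.983306884765625, 18.110322952270508), 24.41439437866211) ((550.2171020507812, -20.365673065185547), (86.17606353759766, 140.77223205566406), 80.71688079833984)
[('r1', array([0.469, 0.243])), ('r2', array([0.54 , 0.413])), ('r3', array([0.409, 0.385])), ('navy', array([0.503, 0.349])), ('jar', array([0.459, 0.512])), ('foot', array([0.639, 0.214])), ('orange', array([0.389, 0.283]))]
```

View pics/g1.png

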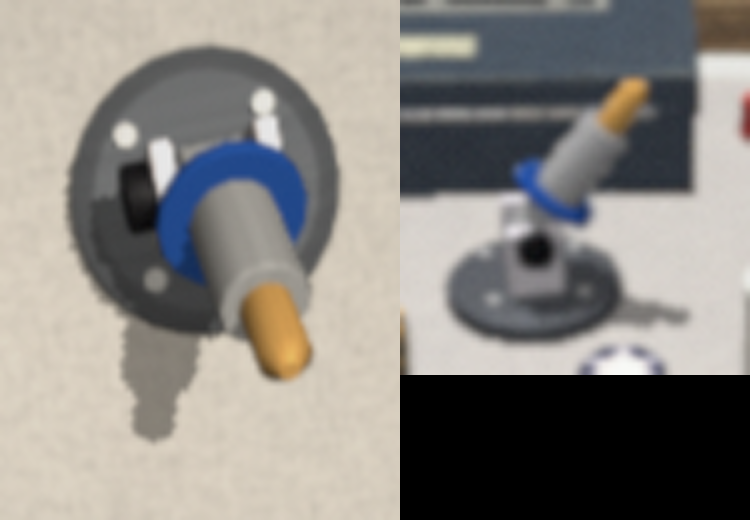

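```bash
cat > snap.py <<'E'
import sys
from h import *
n=sys.argv[1]; i=cams.camera_info("wrist");im=cams.camera("wrist");np.savez(n+".npz",im=im,K=i["intrinsics"],P=i["pose"])
E
python3 -m crank '[[1.2,-1.3,3.9,0,0,0,0],[1.2,-1.3,3.9,0,0,0,0],[1.2,-1.3,3.9,0,0,0,0],[0,0,0,0,0,0,0],[0,0,0,0,0,0,0]]'|sed -n 2p; python3 snap.py v1
python3 -m crank '[[-2.4,3.3,0,0,0,0,0],[-2.4,3.3,0,0,0,0,0],[-2.4,3.3,0,0,0,0,0],[0,0,0,0,0,0,0],[0,0,0,0,0,0,0]]'|sed -n 2p; python3 snap.py v2
python3 - <<'E'
from h import *
t=[]
for n in ("v1","v2"):
    d=np.load(n+".npz");im=d["im"];I={"intrinsics":d["K"],"pose":d["P"]}
    c=proj(I,[.615,.19,.095]);x=int(np.clip(c[0]-65,0,381));y=int(np.clip(c[1]-65,0,254));print(n,x,y,c)
    t.append(cv2.resize(im[y:y+130,x:x+130],None,fx=3,fy=3,interpolation=cv2.INTER_CUBIC))
cv2.imwrite("pics/g2.png",np.hstack(t)[:,:,::-1])
E
```

```text
position: [0.52, 0.2473, 0.2512]
position: [0.4984, 0.1279, 0.2517]
v1 304 57 [369.55425876 122.6362606 ]
v2 183 0 [248.78592914  27.15414005]
```

View pics/g2.png

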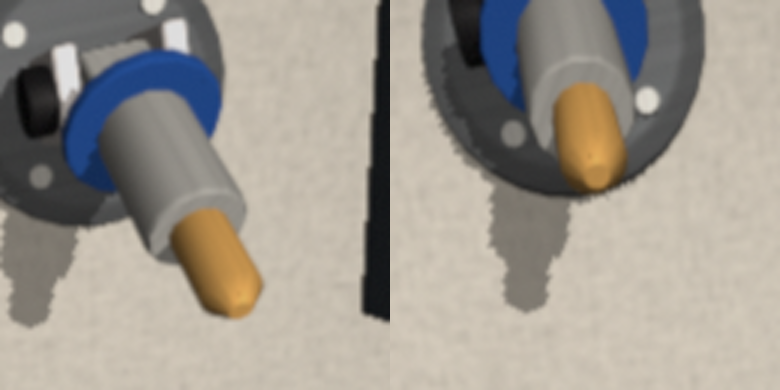

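Both views show the pin clearly. In v1 the tip is at crop (240,307), the step at (203,230) and the collar at (143,122); in v2 they are at (597,180), (583,105) and (565,30).

```bash
python3 - <<'E'
from h import *
from scipy.optimize import least_squares
I={}
for n in ("w1","v1","v2"):
    d=np.load(n+".npz");I[n]={"intrinsics":d["K"],"pose":d["P"]}
I["s"]=cams.camera_info("scene")
T=dict(w1=(312.2,112.5),v1=(384,159.3),v2=(252,60),s=(243.6,181.6))
S=dict(w1=(305.5,93.6),v1=(371.7,133.7),v2=(247.3,35),s=(236.6,191))
C=dict(w1=(298.3,73.2),v1=(351.7,97.7),v2=(241.2,10),s=(225.4,203))
for g in (T,S,C): print("tri",np.round(tri([ray(I[k],g[k]) for k in ("v1","v2","w1")]),4),np.round(tri([ray(I[k],g[k]) for k in g]),4))
def pts(p):
    u=np.array([np.sin(p[2])*np.cos(p[3]),np.sin(p[2])*np.sin(p[3]),np.cos(p[2])]);h=np.array([p[0],p[1],.045]);return h,u
def f(p):
    h,u=pts(p);r=[]
    for g,l,w in ((T,.1,1),(S,.07,1),(C,.025,.5)):
        for k in g: r+=list(w*(1 if k!="s" else .6)*(proj(I[k],h+l*u)-g[k]))
    return r
q=least_squares(f,[.639,.214,.5,-2.4],loss="soft_l1");h,u=pts(q.x)
print(q.x,np.degrees(q.x[2:]),np.round(q.fun.reshape(-1,2),1).tolist())
print("u",u,"seat",h+.025*u,"tip",h+.1*u)
np.savez("pin.npz",u=u,seat=h+.025*u)
for k in ("v1","v2"):
    im=np.load(k+".npz")["im"]; 
    for x in cores(im,I[k]): print(k,*x)
    try: print(quad(im,I[k],(45,100,30),(80,255,255)))
    except Exception as e: print(e)
print(quad(np.load("v2.npz")["im"],I["v2"],(0,150,50),(6,255,255)))
E
```

```text
tri [0.5925 0.1756 0.1219] [0.5921 0.1754 0.1222]
tri [0.6078 0.1882 0.1051] [0.6079 0.1871 0.0973]
tri [0.6302 0.2048 0.0646] [0.6305 0.2046 0.0624]
[ 0.6429559   0.21436552  0.68498847 -2.48773936] [  39.24694808 -142.53696595] [[-0.1, -0.6], [-0.5, 0.7], [0.5, -1.4], [-0.5, -0.0], [0.6, 1.4], [-2.2, -1.2], [0.4, 1.9], [-0.6, -0.6], [-0.1, -0.2], [0.1, 0.1], [0.2, 0.0], [-0.1, -0.2]]
u [-0.50217454 -0.38481758  0.77442634] seat [0.63040154 0.20474508 0.06436066] tip [0.59273845 0.17588376 0.12244263]
v1 [414.2 307.6] [ 19.  427.2] [0.476  0.0448 0.08  ]
v1 [166.3 307.2] [35.8 91.1] [0.3654 0.2768 0.08  ]
v1 [421.3 262.4] [30.4 54.7] [0.5229 0.0676 0.08  ]
v1 [ 92.3 262.4] [31.1 55.2] [0.3822 0.3614 0.08  ]
v1 [236.5 238. ] [36.5 39.3] [0.4677 0.2436 0.08  ]
v1 [ 74.3 223.2] [22.5 35.1] [0.415  0.3893 0.08  ]
v1 [375.8 144.3] [25.  38.9] [0.6031 0.1699 0.08  ]
v1 [86.7 85. ] [43.1 50.3] [0.5405 0.4152 0.08  ]
v1 [179.9  25.1] [45.4 51.5] [0.6166 0.3613 0.08  ]
((499.0409240722656, 121.51860046386719), (83.93487548828125, 71.07056427001953), 86.60906219482422)
v2 [416.7 307.7] [ 19.  419.8] [ 0.4557 -0.0772  0.08  ]
v2 [421.3 262.4] [30.4 54.9] [ 0.5016 -0.052   0.08  ]
v2 [ 92.3 262.4] [31.2 55.2] [0.3608 0.2422 0.08  ]
v2 [ 71.4 227. ] [53.7 94.6] [0.3885 0.2716 0.08  ]
v2 [127.  166.3] [39.5 44.4] [0.4676 0.2429 0.08  ]
v2 [494.2 153.2] [ 26.  164.5] [ 0.6209 -0.0495  0.08  ]
v2 [248.9  46.1] [23.6 38.5] [0.6055 0.1858 0.08  ]
((461.05352783203125, 118.85124206542969), (74.86028289794922, 143.83740234375), 86.6149673461914)
((552.6356811523438, -20.76318359375), (86.4422378540039, 137.69187927246094), 80.61873626708984)
```

```bash
cat > pin.py <<'E'
from h import *
d=np.load("pin.npz");u=d["u"];seat=d["seat"]
Y=np.array([-u[1],u[0],0]);Y=-Y/np.linalg.norm(Y)   # closing axis for the pin
if Y[0]<0: Y=-Y
RP=rot(-u,Y)
def pin(s): return seat+(s+.055)*u
E
python3 - <<'E'
from pin import *
d=np.load("w1.npz");I={"intrinsics":d["K"],"pose":d["P"]}
c=np.array([onz(I,p,.028)[:2] for p in [(415,147),(453,175),(389,241),(353,214)]]);print(np.round(c,3).tolist(),c.mean(0),cv2.minAreaRect(c.astype(np.float32)*1000))
print("Y",Y); D=rot([0,0,-1],Y)
a=cur();a=go(a,[.4675,.2433,.14],D);a=go(a,[.4675,.2433,.055],D);a=go(a,[.4675,.2433,.20],D);a=go(a,pin(.105),RP);a=go(a,pin(.05),RP)
E
```

```text
[[0.621, 0.002], [0.611, -0.073], [0.478, -0.045], [0.493, 0.029]] [ 0.55082056 -0.02166743] ((551.8436279296875, -21.581390380859375), (76.11030578613281, 136.62503051757812), 78.3509750366211)
Y [ 0.60824945 -0.79374593  0.        ]
shift cm [  2.18 -11.7    6.04] turn [ 0.001 -0.003 -0.206] minrows 2.135130797489036 1.108927054991027 TCP [0.468 0.243 0.191]
shift cm [0.  0.  8.5] turn [-0.  0.  0.] minrows 1.36 4.67233415454298e-18 TCP [0.468 0.243 0.106]
shift cm [  0.    0.  -14.5] turn [0. 0. 0.] minrows 2.3200000000000003 0.0 TCP [0.468 0.243 0.251]
shift cm [-2.76 12.97  2.32] turn [0.    0.685 0.   ] minrows 2.153932797208418 3.6827336851209895 TCP [0.524 0.124 0.228]
shift cm [-0.  -0.   5.5] turn [0. 0. 0.] minrows 0.8799999999999991 1.2683999609292784e-15 TCP [0.552 0.145 0.185]
```

```bash
python3 -m crank '[[0.73,-3.9,2.0,0,0,0,0],[0.73,-3.9,2.0,0,0,0,0],[0.72,-3.9,2.0,0,0,0,0],[0,0,0,0,0,-0.103,0],[0,0,0,0,0,-0.103,0]]'|sed -n 2,4p
python3 -m crank '[[0,0,2.8,0,0,0,0],[0,0,2.8,0,0,0,0],[0,0,2.9,0,0,0,0],[0,0,0,0,0,0,0],[0,0,0,0,0,0,1]]' 20
python3 -m crank '[[0,0,0,0,0,0,1],[0,0,0,0,0,0,1],[0,0,0,0,0,0,1],[0,0,0,0,0,0,1]]' 20
python3 -m crank '[[0,0,-4,0,0,0,1],[0,0,-5,0,0,0,1],[0,0,-5.5,0,0,0,1],[0,0,0,0,0,0,1]]'
```

```text
position: [0.4663, 0.245, 0.1901]
tool_rot: [0.946, 0.324, 0.0, -0.0]
ft_force: [-0.2, 0.1, 0.4]
time: 4.8
position: [0.4671, 0.2438, 0.1059]
tool_rot: [0.947, 0.322, 0.001, 0.0]
ft_force: [0.1, -0.0, -0.3]
grip_width: 0.0828
grip_force: 0.0
time: 5.3
position: [0.4668, 0.243, 0.1058]
tool_rot: [0.947, 0.321, 0.0, 0.0]
ft_force: [-0.4, -0.9, 3.8]
grip_width: 0.0525
grip_force: 20.0
time: 5.8
position: [0.4689, 0.2437, 0.2543]
tool_rot: [0.947, 0.321, 0.005, 0.0]
ft_force: [-0.5, 0.7, -1.9]
grip_width: 0.0521
grip_force: 20.0
```

```bash
python3 -m crank '[[-0.9,4.3,0,0,0,0,1],[-0.9,4.3,0,0,0,0,1],[-1.0,4.3,0,0,0,0,1],[0,0,0,0,0.171,0,1],[0,0,0,0,0.171,0,1]]'|sed -n 2,4p
python3 -m crank '[[0,0,0,0,0.171,0,1],[0,0,0,0,0.172,0,1],[0,0,0,0,0,0,1],[0,0,0,0,0,0,1]]'
python3 snap.py v3
python3 - <<'E'
from pin import *
a=cur();go(a,pin(.105),RP)
im=np.hstack([cams.camera("scene")[140:260,180:330],cams.camera("side")[140:260,180:330]]);cv2.imwrite("pics/s3.png",cv2.resize(im,None,fx=2.6,fy=2.6,interpolation=cv2.INTER_CUBIC)[:,:,::-1])
E
```

```text
position: [0.5222, 0.1229, 0.2487]
tool_rot: [0.933, 0.316, 0.162, -0.055]
ft_force: [0.0, 1.0, -1.9]
time: 6.92
position: [0.5212, 0.1294, 0.2484]
tool_rot: [0.908, 0.314, 0.258, -0.102]
ft_force: [1.1, -0.5, -1.2]
grip_width: 0.0522
grip_force: 20.0
shift cm [-1.24  0.7   1.69] turn [-0.029  0.123  0.002] minrows 0.35311444331603814 0.6807504667240345 TCP [0.524 0.124 0.228]
```

View pics/s3.png

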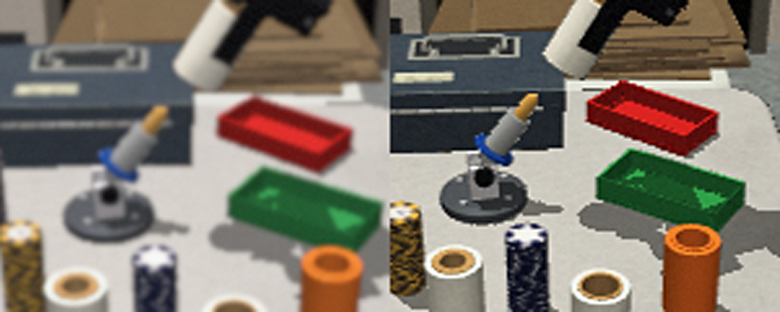

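The roll hangs tilted above and beyond the tip, and the picture looks right. The turn came up 0.12 rad short, so I'll complete it and check the joints.

```bash
python3 -m crank '[[-0.6,0.35,0.8,0,0,0,1],[-0.6,0.35,0.8,0,0,0,1],[0,0,0,-0.029,0.123,0,1],[0,0,0,0,0,0,1],[0,0,0,0,0,0,1]]'|sed -n 2,4p
python3 - <<'E'
from pin import *
a=cur();go(a,pin(.105),RP);print(np.round(robot.get_obs()["q"],3))
E
```

```text
position: [0.5241, 0.1255, 0.2291]
tool_rot: [0.896, 0.309, 0.299, -0.11]
ft_force: [-0.4, -0.3, -1.5]
shift cm [-0.15  0.17  0.05] turn [-0.018  0.037  0.003] minrows 0.03802095383428997 0.2209743911962688 TCP [0.524 0.124 0.228]
[-0.185  0.461  2.051  1.248  0.508 -0.369]
```

```bash
python3 -m crank '[[-0.15,0.17,0,-0.018,0.037,0.003,1],[0,0,0,0,0,0,1],[0,0,0,0,0,0,1]]'|sed -n 2,4p
python3 - <<'E'
from pin import *
a=cur();go(a,pin(.105),RP)
E
```

```text
position: [0.5242, 0.1234, 0.2283]
tool_rot: [0.892, 0.302, 0.318, -0.108]
ft_force: [-0.8, -0.1, -0.6]
shift cm [-0.01  0.    0.06] turn [-0.    -0.001 -0.   ] minrows 0.009908365170627154 0.005919585890897628 TCP [0.524 0.124 0.228]
```

Aligned. I'll slide it down in short steps.

```bash
python3 -m crank '[[0,0,2,0,0,0,1],[0,0,1.5,0,0,0,1],[0,0,1,0,0,0,1],[0,0,0.9,0,0,0,1],[0,0,0,0,0,0,1]]'
python3 -m crank '[[0,0,0.4,0,0,0,1],[0,0,0.4,0,0,0,1],[0,0,0.3,0,0,0,1],[0,0,0,0,0,0,1]]'
```

```text
time: 8.7
position: [0.5511, 0.1444, 0.1858]
tool_rot: [0.892, 0.302, 0.318, -0.108]
ft_force: [0.3, 0.0, -1.9]
grip_width: 0.0522
grip_force: 20.0
time: 9.2
position: [0.5565, 0.1484, 0.1775]
tool_rot: [0.892, 0.302, 0.318, -0.108]
ft_force: [-0.1, 0.3, -1.5]
grip_width: 0.0526
grip_force: 20.0
```

```bash
python3 -m crank '[[0,0,0.5,0,0,0,1],[0,0,0.5,0,0,0,1],[0,0,0.5,0,0,0,1],[0,0,0,0,0,0,1]]'
python3 -m crank '[[0,0,0.5,0,0,0,1],[0,0,0.5,0,0,0,1],[0,0,0.4,0,0,0,1],[0,0,0,0,0,0,1]]'
python3 - <<'E'
from pin import *
p,Rr=cur();g=p+.051*Rr.as_matrix()[:,2];print("s",(g-seat)@u-.055)
E
```

```text
time: 9.7
position: [0.5641, 0.1544, 0.1657]
tool_rot: [0.892, 0.302, 0.318, -0.108]
ft_force: [0.4, -0.9, -1.8]
grip_width: 0.0523
grip_force: 20.0
time: 10.2
position: [0.5711, 0.1597, 0.1549]
tool_rot: [0.892, 0.302, 0.318, -0.108]
ft_force: [-0.0, -0.0, -1.9]
grip_width: 0.052
grip_force: 20.0
s 0.01124170408424447
```

```bash
python3 -m crank '[[0,0,0.4,0,0,0,1],[0,0,0.4,0,0,0,1],[0,0,0.2,0,0,0,1],[0,0,0,0,0,0,1]]'
python3 -m crank '[[0,0,0.2,0,0,0,1],[0,0,0,0,0,0,1],[0,0,0,0,0,0,1]]'
```

```text
time: 10.7
position: [0.5761, 0.1634, 0.1481]
tool_rot: [0.892, 0.302, 0.319, -0.108]
ft_force: [-1.6, -1.9, 2.9]
grip_width: 0.0522
grip_force: 20.0
time: 11.08
position: [0.5773, 0.1641, 0.1479]
tool_rot: [0.891, 0.302, 0.32, -0.108]
ft_force: [-5.6, -4.2, 12.1]
grip_width: 0.0524
grip_force: 20.0
```

The first roll went home on the collar, so it belongs in green. Next I withdraw it, straighten up and place it.

```bash
python3 -m crank '[[0,0,-2,0,0,0,1],[0,0,-2.8,0,0,0,1],[0,0,-3,0,0,0,1],[0,0,-3,0,0,0,1],[0,0,0,0,-0.1,0,1]]'|sed -n 2,4p
python3 -m crank '[[0,0,0,0,-0.1,0,1],[0,0,0,0,-0.12,0,1],[0,0,0,0,-0.12,0,1],[0,0,0,0,-0.12,0,1],[0,0,0,0,-0.12,0,1]]'|sed -n 2,4p
cat >> pin.py <<'E'
G0=np.array([.4605,.1195,0]);GX=np.array([.998,-.059,0]);GY=np.array([-.059,-.998,0])
D=lambda y:rot([0,0,-1],y)
E
python3 - <<'E'
from pin import *
a=cur();print(np.round(robot.get_obs()["q"],3))
a=go(a,G0+.033*GX+[0,0,.15],D(GY));go(a,G0+.033*GX+[0,0,.061],D(GY))
E
```

```text
position: [0.5207, 0.1223, 0.2298]
tool_rot: [0.905, 0.306, 0.279, -0.097]
ft_force: [0.1, 0.2, -2.0]
position: [0.5214, 0.1249, 0.2291]
tool_rot: [0.946, 0.324, 0.025, -0.014]
ft_force: [0.2, 0.8, -2.3]
[0.007 0.484 1.746 0.056 0.873 0.883]
shift cm [-2.81 -1.11  2.66] turn [-0.031 -0.05   0.718] minrows 0.6446370990403839 3.875724535318321 TCP [0.493 0.118 0.201]
shift cm [-0.  -0.   8.9] turn [ 0. -0. -0.] minrows 1.4240000000000002 3.3627066889169364e-16 TCP [0.493 0.118 0.112]
```

```bash
python3 -m crank '[[-2.8,-1.1,2.0,-0.03,-0.05,0,1],[0,0,0,0,0,0.18,1],[0,0,0,0,0,0.18,1],[0,0,0,0,0,0.18,1],[0,0,0,0,0,0.178,1]]'|sed -n 2,4p
python3 -m crank '[[0,0,0,0,0,0,1]]'|sed -n 2,4p
python3 - <<'E'
from pin import *
a=cur();go(a,G0+.033*GX+[0,0,.061],D(GY))
E
```

```text
position: [0.4934, 0.1175, 0.2071]
tool_rot: [0.999, -0.032, 0.01, 0.004]
ft_force: [1.2, 1.0, -1.2]
position: [0.4935, 0.1175, 0.2071]
tool_rot: [1.0, -0.028, 0.01, 0.004]
ft_force: [0.4, -1.6, -1.2]
shift cm [-0.2  -0.08  9.51] turn [ 0.007 -0.02   0.002] minrows 1.522360571476705 0.11516059657203048 TCP [0.493 0.118 0.112]
```

```bash
python3 -m crank '[[-0.2,-0.1,4,0.007,-0.02,0,1],[0,0,3.5,0,0,0,1],[0,0,1.5,0,0,0,1],[0,0,0.5,0,0,0,1],[0,0,0,0,0,0,1]]'
python3 -m crank '[[0,0,0,0,0,0,0],[0,0,0,0,0,0,0],[0,0,0,0,0,0,0]]'
python3 -m crank '[[0,0,-4,0,0,0,0],[0,0,-5,0,0,0,0],[0,0,0,0,0,0,0]]' |sed -n 2,4p
python3 snap.py v4
python3 - <<'E'
from pin import *
d=np.load("v4.npz");I={"intrinsics":d["K"],"pose":d["P"]};print("r1 core expect",proj(I,[.4934,.1175,.084]))
for x in cores(d["im"],I): print(*x)
# next: roll c at (.409,.386)
a=cur()
cv2.imwrite("pics/s4.png",cv2.resize(np.hstack([cams.camera("side")[160:300,180:320],d["im"][:240,130:400][:140*270//270]][:1]),None,fx=4,fy=4,interpolation=cv2.INTER_CUBIC)[:,:,::-1])
E
```

```text
time: 13.7
position: [0.4932, 0.1181, 0.1127]
tool_rot: [1.0, -0.029, 0.001, 0.0]
ft_force: [-0.5, -0.1, -1.2]
grip_width: 0.052
grip_force: 20.0
time: 14.08
position: [0.4931, 0.1181, 0.1129]
tool_rot: [1.0, -0.029, 0.001, 0.0]
ft_force: [-1.3, 0.7, 0.4]
grip_width: 0.0745
grip_force: 0.0
position: [0.4949, 0.1182, 0.2058]
tool_rot: [1.0, -0.029, 0.005, -0.0]
ft_force: [-0.6, -0.1, 0.3]
r1 core expect [257.69548625 210.09238156]
[410.9 307.4] [ 19.1 431.4] [ 0.3969 -0.008   0.08  ]
[420.6 262.2] [30.5 54.7] [ 0.4396 -0.0127  0.08  ]
[ 92.9 262.3] [30.1 55. ] [0.4548 0.2547 0.08  ]
[257.6 210.4] [47.6 49.6] [0.4918 0.1177 0.08  ]
[137.   59.2] [29.  44.6] [0.6055 0.1937 0.08  ]
[464.2 -30.8] [18.  57.3] [ 0.6461 -0.0231  0.08  ]
```

View pics/s4.png

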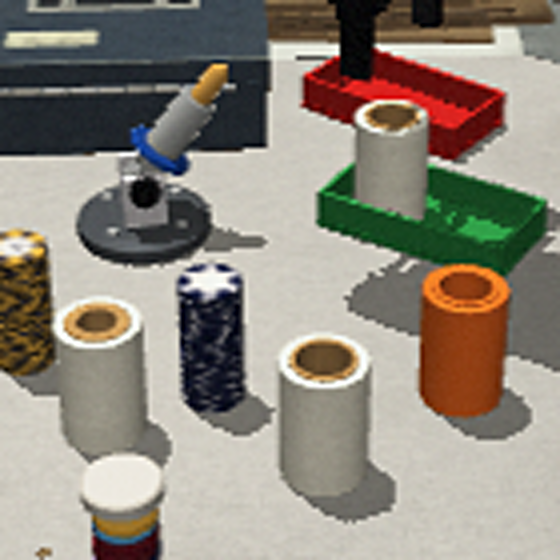

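Roll 1 stands well in green. Next is the roll at (0.409,0.386); the middle stop serves to re-measure it.

```bash
python3 - <<'E'
from pin import *
a=cur();go(a,[.4085,.3855,.155],D(Y))
E
```

```text
shift cm [ -9.95 -26.2   -0.35] turn [ 0.001 -0.002 -0.713] minrows 4.484836094259128 3.830699898536916 TCP [0.408 0.386 0.206]
```

```bash
python3 -m crank '[[-2,-5.24,0,0,0,0,0],[-2,-5.24,0,0,0,0,0],[-2,-5.24,0,0,0,0,0],[-2,-5.24,0,0,0,0,0],[-1.95,-5.24,0,0,0,0,0]]'|sed -n 2,4p
python3 -m crank '[[0,0,0,0,0,-0.178,0],[0,0,0,0,0,-0.178,0],[0,0,0,0,0,-0.178,0],[0,0,0,0,0,-0.179,0],[0,0,0,0,0,0,0]]'|sed -n 2,4p
python3 snap.py v5
python3 - <<'E'
from pin import *
d=np.load("v5.npz");I={"intrinsics":d["K"],"pose":d["P"]}
for x in cores(d["im"],I): print(*x)
a=cur();go(a,[.4085,.3855,.055],D(Y))
E
```

```text
position: [0.407, 0.3866, 0.2001]
tool_rot: [1.0, -0.029, -0.001, 0.001]
ft_force: [1.0, -0.5, 0.4]
position: [0.4078, 0.3849, 0.2003]
tool_rot: [0.947, 0.32, -0.001, 0.001]
ft_force: [0.2, -0.1, -0.3]
[372.2 307. ] [ 68.  286.7] [0.3963 0.254  0.08  ]
[421.4 262.4] [30.2 54.4] [0.4506 0.2516 0.08  ]
[ 92.1 262.2] [30.4 54.6] [0.291  0.4608 0.08  ]
[254.1 204.6] [48.  50.6] [0.4082 0.3873 0.08  ]
[420.4  -4.5] [34.1 56.3] [0.5819 0.3881 0.08  ]
[341.9  24.2] [58.5 68. ] [0.5398 0.4164 0.08  ]
shift cm [ 0.09 -0.01  9.46] turn [ 0.001  0.002 -0.003] minrows 1.5137253767220031 0.019684300062226153 TCP [0.408 0.386 0.106]
```

```bash
python3 -m crank '[[0.15,-0.1,3.5,0,0,0,0],[0,0,3.5,0,0,0,0],[0,0,2.45,0,0,0,0],[0,0,0,0,0,0,0],[0,0,0,0,0,0,1]]' 20|sed -n 2,4p
python3 -m crank '[[0,0,0,0,0,0,1],[0,0,0,0,0,0,1],[0,0,0,0,0,0,1],[0,0,0,0,0,0,1]]' 20
python3 -m crank '[[0,0,-4,0,0,0,1],[0,0,-5,0,0,0,1],[0,0,-5.5,0,0,0,1]]'
python3 - <<'E'
from pin import *
a=cur();a=go(a,pin(.105)+[0,0,.02],D(Y));a=go(a,pin(.105),RP)
E
```

```text
position: [0.4097, 0.3873, 0.1079]
tool_rot: [0.947, 0.321, 0.001, 0.0]
ft_force: [-0.0, -0.3, 1.3]
time: 16.98
position: [0.4095, 0.3874, 0.1082]
tool_rot: [0.947, 0.321, 0.001, 0.0]
ft_force: [-1.5, -0.2, 4.4]
grip_width: 0.052
grip_force: 20.0
time: 17.35
position: [0.4085, 0.3867, 0.253]
tool_rot: [0.947, 0.321, -0.001, 0.001]
ft_force: [1.7, 0.4, -1.9]
grip_width: 0.0522
grip_force: 20.0
shift cm [-3.59 27.93 -0.6 ] turn [0.001 0.002 0.   ] minrows 4.507227840828251 0.012240324775629897 TCP [0.55  0.143 0.259]
shift cm [-3.23  0.    3.15] turn [0.    0.685 0.   ] minrows 0.7215280517647858 3.6827336851209895 TCP [0.524 0.124 0.228]
```

```bash
python3 -m crank '[[-1.37,5.58,0,0,0,0,1],[-1.37,5.58,0,0,0,0,1],[-1.36,5.58,0,0,0,0,1],[-1.36,5.58,0,0,0,0,1],[-1.36,5.58,0,0,0,0,1]]'|sed -n 2,4p
python3 -m crank '[[0,0,0,0,0.11,0,1],[0,0,0,0,0.11,0,1],[0,0,0,0,0.11,0,1],[0,0,0,0,0.11,0,1],[0,0,0,0,0.11,0,1]]'|sed -n 2,4p
python3 -m crank '[[0,0,0,0,0.11,0,1],[0,0,0,0,0,0,1]]'|sed -n 2,4p
python3 - <<'E'
from pin import *
a=cur();a=go(a,pin(.105),RP)
E
```

```text
position: [0.525, 0.1225, 0.2524]
tool_rot: [0.947, 0.321, 0.0, 0.0]
ft_force: [1.0, 0.8, -2.4]
position: [0.524, 0.1246, 0.2525]
tool_rot: [0.912, 0.31, 0.255, -0.087]
ft_force: [-0.9, 0.8, -2.4]
position: [0.523, 0.1251, 0.2514]
tool_rot: [0.9, 0.305, 0.292, -0.103]
ft_force: [-0.6, 0.2, -1.9]
shift cm [-1.37  0.22  1.92] turn [-0.007  0.055 -0.002] minrows 0.37900206838327655 0.29635570837773534 TCP [0.524 0.124 0.228]
```

```bash
python3 -m crank '[[-0.7,0.1,0.95,0,0,0,1],[-0.67,0.1,0.95,0,0,0,1],[0,0,0,-0.007,0.055,-0.002,1],[0,0,0,0,0,0,1]]'|sed -n 2,4p
python3 - <<'E'
from pin import *
a=cur();a=go(a,pin(.105),RP)
E
```

```text
position: [0.5255, 0.1243, 0.2285]
tool_rot: [0.892, 0.303, 0.319, -0.108]
ft_force: [0.5, -0.5, -1.5]
shift cm [-0.14 -0.01 -0.02] turn [ 0.    -0.001  0.002] minrows 0.023198649692795503 0.012836649040045799 TCP [0.524 0.124 0.228]
```

```bash
python3 -m crank '[[-0.14,0,2,0,0,0,1],[0,0,1.5,0,0,0,1],[0,0,1,0,0,0,1],[0,0,0.6,0,0,0,1],[0,0,0,0,0,0,1]]'|sed -n 2,4p
python3 -m crank '[[0,0,0.4,0,0,0,1],[0,0,0.4,0,0,0,1],[0,0,0.4,0,0,0,1],[0,0,0,0,0,0,1]]'|sed -n 2,4p
python3 -m crank '[[0,0,0.5,0,0,0,1],[0,0,0.5,0,0,0,1],[0,0,0.4,0,0,0,1],[0,0,0,0,0,0,1]]'|sed -n 2,4p
```

```text
position: [0.5508, 0.1434, 0.1887]
tool_rot: [0.891, 0.304, 0.32, -0.107]
ft_force: [0.7, -0.0, -2.1]
position: [0.5568, 0.1479, 0.1793]
tool_rot: [0.891, 0.303, 0.32, -0.107]
ft_force: [0.2, -0.5, -1.2]
position: [0.5639, 0.1533, 0.1684]
tool_rot: [0.891, 0.303, 0.32, -0.107]
ft_force: [0.1, 0.4, -2.5]
```

```bash
python3 -m crank '[[0,0,0.7,0,0,0,1],[0,0,0.7,0,0,0,1],[0,0,0.6,0,0,0,1],[0,0,0,0,0,0,1]]'|sed -n 2,4p
python3 -m crank '[[0,0,0.3,0,0,0,1],[0,0,0.2,0,0,0,1],[0,0,0.1,0,0,0,1],[0,0,0,0,0,0,1]]'|sed -n 2,4p
python3 -m crank '[[0,0,0.2,0,0,0,1],[0,0,0,0,0,0,1],[0,0,0,0,0,0,1]]'|sed -n 2,4p
```

```text
position: [0.5741, 0.1611, 0.1528]
tool_rot: [0.891, 0.304, 0.32, -0.108]
ft_force: [-0.2, 0.0, -2.0]
position: [0.5769, 0.1631, 0.1507]
tool_rot: [0.891, 0.303, 0.322, -0.108]
ft_force: [-6.3, -3.7, 11.4]
position: [0.5778, 0.1636, 0.15]
tool_rot: [0.891, 0.303, 0.322, -0.107]
ft_force: [-8.6, -7.6, 17.4]
```

The second roll is home too, so it goes to green, in the near slot.

```bash
python3 -m crank '[[0,0,-2.2,0,0,0,1],[0,0,-2.8,0,0,0,1],[0,0,-3,0,0,0,1],[0,0,-3,0,0,0,1],[0,0,0,0,-0.1,0,1]]'|sed -n 2,4p
python3 -m crank '[[0,0,0,0,-0.1,0,1],[0,0,0,0,-0.12,0,1],[0,0,0,0,-0.12,0,1],[0,0,0,0,-0.12,0,1],[0,0,0,0,-0.12,0,1]]'|sed -n 2,4p
python3 - <<'E'
from pin import *
a=cur()
a=go(a,G0-.033*GX+[0,0,.175],D(GY))
E
```

```text
position: [0.5202, 0.1213, 0.2326]
tool_rot: [0.904, 0.307, 0.28, -0.096]
ft_force: [-0.9, 0.2, -2.2]
position: [0.5209, 0.1238, 0.2318]
tool_rot: [0.945, 0.325, 0.026, -0.013]
ft_force: [-0.4, 0.9, -2.1]
shift cm [-7.53 -5.55  0.18] turn [-0.027 -0.053  0.72 ] minrows 1.4969090955389759 3.8861072832379517 TCP [0.428 0.121 0.226]
```

```bash
python3 -m crank '[[-3.75,-2.75,-0.8,-0.027,-0.053,0,1],[-3.75,-2.75,0.4,0,0,0,1],[0,0,0,0,0,0.18,1],[0,0,0,0,0,0.18,1],[0,0,0,0,0,0.18,1]]'|sed -n 2,4p
python3 -m crank '[[0,0,0,0,0,0.18,1],[0,0,0,0,0,0,1]]'|sed -n 2,4p
python3 - <<'E'
from pin import *
a=cur();go(a,G0-.033*GX+[0,0,.064],D(GY))
E
```

```text
position: [0.4278, 0.1209, 0.2325]
tool_rot: [0.998, 0.058, 0.009, 0.005]
ft_force: [0.1, 0.0, -2.7]
position: [0.4279, 0.1208, 0.2324]
tool_rot: [1.0, -0.028, 0.01, 0.005]
ft_force: [-0.4, 0.0, -3.1]
shift cm [-0.27 -0.17 11.74] turn [ 0.009 -0.02   0.002] minrows 1.878977504769732 0.11714368285224798 TCP [0.428 0.121 0.115]
```

```bash
python3 -m crank '[[-0.1,-0.1,4.5,0.009,-0.02,0,1],[0,0,4,0,0,0,1],[0,0,2.2,0,0,0,1],[0,0,0.9,0,0,0,1],[0,0,0,0,0,0,1]]'
python3 -m crank '[[0,0,0,0,0,0,0],[0,0,0,0,0,0,0],[0,0,0,0,0,0,0]]'|sed -n 2,5p
python3 -m crank '[[0,0,-4,0,0,0,0],[0,0,-5,0,0,0,0],[0,0,0,0,0,0,0]]' |sed -n 2,4p
python3 snap.py v6
python3 - <<'E'
from pin import *
d=np.load("v6.npz");I={"intrinsics":d["K"],"pose":d["P"]}
for x in cores(d["im"],I,.084): print(*x)
# next roll b at (.540,.415)
a=cur();go(a,[.540,.415,.155],D(Y))
E
```

```text
time: 25.1
position: [0.4283, 0.1213, 0.1162]
tool_rot: [1.0, -0.029, -0.0, 0.0]
ft_force: [0.4, 0.2, -2.1]
grip_width: 0.0518
grip_force: 20.0
position: [0.4286, 0.1214, 0.117]
tool_rot: [1.0, -0.029, 0.001, 0.0]
ft_force: [-0.1, 0.4, -0.7]
grip_width: 0.0743
position: [0.4302, 0.1215, 0.2096]
tool_rot: [1.0, -0.029, 0.005, -0.0]
ft_force: [0.3, 0.2, -0.7]
[410.9 307.4] [ 19.1 431.4] [ 0.3324 -0.0047  0.084 ]
[106.2 257.7] [51.5 71. ] [0.3936 0.2463 0.084 ]
[428.2 243.9] [ 73.1 199. ] [ 0.3909 -0.014   0.084 ]
[257.7 212.3] [46.4 48.9] [0.4255 0.1209 0.084 ]
[257.  124.1] [53.  54.2] [0.4927 0.1176 0.084 ]
shift cm [  9.36 -29.96   0.26] turn [ 0.002 -0.005 -0.712] minrows 5.022100888548046 3.829669528389631 TCP [0.54  0.415 0.206]
```

```bash
python3 -m crank '[[1.6,-5,0,0,0,0,0],[1.6,-5,0,0,0,0,0],[1.6,-5,0,0,0,0,0],[1.6,-5,0,0,0,0,0],[1.5,-5,0,0,0,0,0]]'|sed -n 2,4p
python3 -m crank '[[1.5,-5,0.5,0,0,0,0],[0,0,0,0,0,-0.178,0],[0,0,0,0,0,-0.178,0],[0,0,0,0,0,-0.178,0],[0,0,0,0,0,-0.178,0]]'|sed -n 2,4p
python3 -m crank '[[0,0,0,0,0,0,0]]'|sed -n 2,4p
python3 snap.py v7
python3 - <<'E'
from pin import *
d=np.load("v7.npz");I={"intrinsics":d["K"],"pose":d["P"]}
for x in cores(d["im"],I): print(*x)
a=cur();go(a,[.540,.4155,.055],D(Y))
cv2.imwrite("pics/v7.png",d["im"][:,:,::-1])
E
```

```text
position: [0.5213, 0.3675, 0.2042]
tool_rot: [1.0, -0.029, -0.001, 0.001]
ft_force: [-0.2, -0.6, 0.1]
position: [0.5386, 0.4148, 0.1987]
tool_rot: [0.946, 0.324, -0.002, 0.0]
ft_force: [-0.3, -0.7, 0.2]
position: [0.5388, 0.4148, 0.1992]
tool_rot: [0.947, 0.32, -0.002, 0.0]
ft_force: [-0.4, 0.4, 0.5]
[410.7 307.7] [ 19.4 409.8] [0.5464 0.2591 0.08  ]
[421.4 262.4] [30.  54.4] [0.5815 0.2825 0.08  ]
[ 92.1 262.2] [30.4 54.6] [0.4228 0.4907 0.08  ]
[256.2 203.9] [48.1 50.7] [0.5408 0.4166 0.08  ]
[116.  194.9] [24.3 35.1] [0.4831 0.5038 0.08  ]
[353.4 138.9] [54.1 67.3] [0.6208 0.3913 0.08  ]
[423.   27.4] [11.5 59.5] [0.7005 0.4038 0.08  ]
[465.    6.8] [38.  92.8] [0.7248 0.3912 0.08  ]
[364.8  11.2] [18.6 32.8] [0.6846 0.4397 0.08  ]
[49.1 32.8] [100.9 123.1] [0.5522 0.5931 0.08  ]
shift cm [0.15 0.02 9.35] turn [-0.     0.003 -0.004] minrows 1.4968931298099621 0.024027860207021464 TCP [0.54  0.416 0.106]
```

View pics/v7.png

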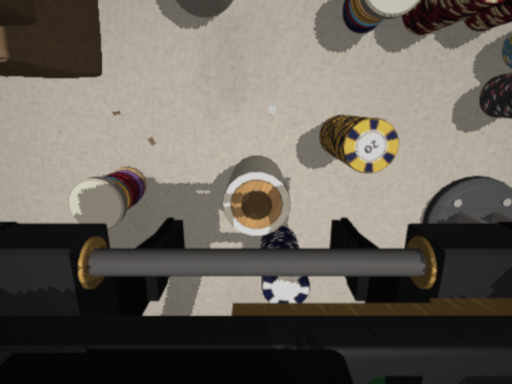

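The picture shows roll b at (256,204) centred under the gripper. Yellow at (371,145) and navy at (285,288) are both clear of the finger line.

```bash
python3 -m crank '[[0.2,0,3.5,0,0.003,-0.004,0],[0,0,3.5,0,0,0,0],[0,0,2.35,0,0,0,0],[0,0,0,0,0,0,0],[0,0,0,0,0,0,1]]' 20|sed -n 2,4p
python3 -m crank '[[0,0,0,0,0,0,1],[0,0,0,0,0,0,1],[0,0,0,0,0,0,1],[0,0,0,0,0,0,1]]' 20
python3 -m crank '[[0,0,-4,0,0,0,1],[0,0,-5,0,0,0,1],[0,0,-5.5,0,0,0,1]]'
python3 - <<'E'
from pin import *
a=cur();a=go(a,np.array([.5243,.1237,.201]),D(Y))
E
```

```text
position: [0.5418, 0.4168, 0.1083]
tool_rot: [0.947, 0.322, 0.002, -0.0]
ft_force: [0.5, 0.3, -0.1]
time: 28.45
position: [0.5415, 0.4168, 0.1084]
tool_rot: [0.946, 0.323, 0.002, -0.0]
ft_force: [-0.4, 1.1, 1.9]
grip_width: 0.0516
grip_force: 20.0
time: 28.82
position: [0.5404, 0.416, 0.2531]
tool_rot: [0.946, 0.323, 0.0, -0.0]
ft_force: [0.2, 0.7, -1.7]
grip_width: 0.0512
grip_force: 20.0
shift cm [-19.13  22.16   0.1 ] turn [ 0.    -0.001  0.003] minrows 4.68380785150127 0.018933103035225107 TCP [0.524 0.124 0.252]
```

```bash
python3 -m crank '[[-3.83,4.43,0,0,0,0,1],[-3.83,4.43,0,0,0,0,1],[-3.83,4.43,0,0,0,0,1],[-3.83,4.43,0,0,0,0,1],[-3.83,4.43,0,0,0,0,1]]'|sed -n 2,4p
python3 -m crank '[[0,0,0,0,0.11,0.003,1],[0,0,0,0,0.11,0,1],[0,0,0,0,0.11,0,1],[0,0,0,0,0.11,0,1],[0,0,0,0,0.11,0,1]]'|sed -n 2,4p
python3 -m crank '[[0,0,0,0,0.11,0,1],[0,0,0,0,0,0,1]]'|sed -n 2,4p
python3 - <<'E'
from pin import *
a=cur();a=go(a,pin(.105),RP)
E
```

```text
position: [0.5243, 0.1223, 0.2523]
tool_rot: [0.946, 0.323, 0.002, -0.0]
ft_force: [0.5, -0.2, -1.1]
position: [0.5242, 0.1243, 0.2524]
tool_rot: [0.911, 0.31, 0.256, -0.087]
ft_force: [-0.8, 1.7, -1.1]
position: [0.5232, 0.1247, 0.2512]
tool_rot: [0.9, 0.305, 0.294, -0.104]
ft_force: [-0.3, -0.4, -0.9]
shift cm [-1.36  0.19  1.9 ] turn [-0.007  0.052 -0.003] minrows 0.375364153762755 0.2824594768560119 TCP [0.524 0.124 0.228]
```

```bash
python3 -m crank '[[-0.7,0.1,0.95,0,0,0,1],[-0.63,0.1,0.95,0,0,0,1],[0,0,0,-0.007,0.053,-0.003,1],[0,0,0,0,0,0,1]]'|sed -n 2,4p
python3 - <<'E'
from pin import *
a=cur();a=go(a,pin(.105),RP)
E
```

```text
position: [0.5257, 0.1242, 0.2284]
tool_rot: [0.891, 0.304, 0.319, -0.108]
ft_force: [0.3, -0.3, -0.7]
shift cm [-0.15 -0.03 -0.04] turn [-0.001 -0.002  0.003] minrows 0.02569556164970567 0.017532846534038516 TCP [0.524 0.124 0.228]
```

```bash
python3 -m crank '[[-0.1,0,1.5,0,0,0,1],[0,0,1,0,0,0,1],[0,0,1,0,0,0,1],[0,0,0.8,0,0,0,1],[0,0,0,0,0,0,1]]'|sed -n 2,4p
python3 -m crank '[[0,0,0.3,0,0,0,1],[0,0,0.3,0,0,0,1],[0,0,0.3,0,0,0,1],[0,0,0,0,0,0,1]]'|sed -n 2,4p
```

```text
position: [0.5471, 0.1405, 0.1945]
tool_rot: [0.891, 0.304, 0.32, -0.108]
ft_force: [0.1, 0.0, -1.6]
position: [0.5516, 0.1437, 0.1879]
tool_rot: [0.891, 0.304, 0.32, -0.108]
ft_force: [-0.7, 0.2, -1.3]
```

```bash
python3 -m crank '[[0,0,0.3,0,0,0,1],[0,0,0.2,0,0,0,1],[0,0,0.2,0,0,0,1],[0,0,0,0,0,0,1]]'|sed -n 2,4p
python3 -m crank '[[0,0,0.2,0,0,0,1],[0,0,0,0,0,0,1],[0,0,0,0,0,0,1]]'|sed -n 2,5p
```

```text
position: [0.5546, 0.1459, 0.1846]
tool_rot: [0.891, 0.303, 0.321, -0.107]
ft_force: [-9.2, -7.7, 17.9]
position: [0.5556, 0.1467, 0.1835]
tool_rot: [0.891, 0.303, 0.322, -0.107]
ft_force: [-11.3, -8.6, 19.6]
grip_width: 0.0514
```

Roll b is stopped by the step, so it goes to red.

```bash
python3 -m crank '[[0,0,-2,0,0,0,1],[0,0,-2.5,0,0,0,1],[0,0,-2.7,0,0,0,1],[0,0,0,0,-0.1,0,1],[0,0,0,0,-0.1,0,1]]'|sed -n 2,4p
python3 -m crank '[[0,0,0,0,-0.12,0,1],[0,0,0,0,-0.12,0,1],[0,0,0,0,-0.12,0,1],[0,0,0,0,-0.12,0,1]]'|sed -n 2,4p
python3 - <<'E'
from pin import *
a=cur()
a=go(a,[.551,-.021,.175],D([-.174,-.985,0]))
E
```

```text
position: [0.5187, 0.1201, 0.2366]
tool_rot: [0.915, 0.313, 0.24, -0.083]
ft_force: [-0.8, 1.8, -0.7]
position: [0.5185, 0.1214, 0.2363]
tool_rot: [0.945, 0.325, 0.024, -0.011]
ft_force: [-1.3, 0.1, -1.4]
shift cm [-6.24 13.23  0.63] turn [-0.027 -0.046  0.837] minrows 2.3429625941415537 4.5068413211040514 TCP [ 0.551 -0.021  0.226]
```

```bash
python3 -m crank '[[-2.1,4.4,0,-0.027,-0.046,0,1],[-2.1,4.4,0,0,0,0,1],[-2.1,4.4,0,0,0,0,1],[0,0,0,0,0,0.168,1],[0,0,0,0,0,0.168,1]]'|sed -n 2,4p
python3 -m crank '[[0,0,0,0,0,0.168,1],[0,0,0,0,0,0.168,1],[0,0,0,0,0,0.168,1],[0,0,0,0,0,0,1]]'|sed -n 2,4p
python3 - <<'E'
from pin import *
a=cur();go(a,[.551,-.021,.064],D([-.174,-.985,0]))
E
```

```text
position: [0.5501, -0.0222, 0.2358]
tool_rot: [0.987, 0.158, 0.009, 0.006]
ft_force: [-0.6, 0.2, -1.1]
position: [0.55, -0.0213, 0.2359]
tool_rot: [0.996, -0.088, 0.011, 0.004]
ft_force: [0.6, -0.3, -0.8]
shift cm [-0.17 -0.12 12.09] turn [ 0.006 -0.022 -0.002] minrows 1.934612979080167 0.12182750029583578 TCP [ 0.551 -0.021  0.115]
```

```bash
python3 -m crank '[[0,0,4.5,0.006,-0.022,0,1],[0,0,4,0,0,0,1],[0,0,2.6,0,0,0,1],[0,0,0.9,0,0,0,1],[0,0,0,0,0,0,1]]'
python3 -m crank '[[0,0,0,0,0,0,0],[0,0,0,0,0,0,0],[0,0,0,0,0,0,0]]'|sed -n 2,5p
python3 -m crank '[[0,0,-4,0,0,0,0],[0,0,-5,0,0,0,0],[0,0,-5,0,0,0,0],[0,0,0,0,0,0,0],[0,0,0,0,0,0,0]]' |sed -n 2,4p
python3 snap.py v8
python3 - <<'E'
from pin import *
d=np.load("v8.npz");I={"intrinsics":d["K"],"pose":d["P"]}
for x in cores(d["im"],I,.084): print(*x)
cv2.imwrite("pics/s8.png",cv2.resize(cams.camera("side")[130:310,160:330],None,fx=3.2,fy=3.2,interpolation=cv2.INTER_CUBIC)[:,:,::-1])
E
```

```text
time: 35.7
position: [0.5513, -0.022, 0.116]
tool_rot: [0.996, -0.088, 0.0, 0.0]
ft_force: [0.6, -0.1, -1.3]
grip_width: 0.0513
grip_force: 20.0
position: [0.5518, -0.0221, 0.117]
tool_rot: [0.996, -0.089, 0.001, 0.0]
ft_force: [-0.2, -0.5, -0.0]
grip_width: 0.0735
position: [0.5507, -0.0218, 0.2561]
tool_rot: [0.996, -0.089, 0.0, 0.0]
ft_force: [0.2, -0.0, 0.1]
[411.3 307.4] [ 19.1 429.8] [ 0.3965 -0.1576  0.084 ]
[322.6 270.5] [17.6 46.8] [ 0.4558 -0.0719  0.084 ]
[ 92.4 262.3] [31.  55.1] [0.5054 0.1521 0.084 ]
[257.4 190.1] [39.1 40.7] [ 0.5497 -0.0223  0.084 ]
[  3.3 182.3] [25.6 32.5] [0.5984 0.2063 0.084 ]
[429.2  99.8] [200.8 380.1] [ 0.6026 -0.181   0.084 ]
[339.3  78.3] [ 57.2 224.4] [ 0.6334 -0.1072  0.084 ]
```

View pics/s8.png

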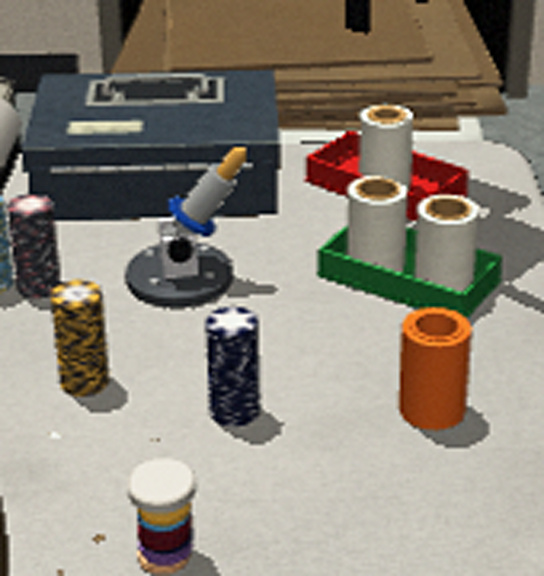

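The two rolls that fit stand upright in green, crop (377,225) and (445,245). The narrow one stands upright in red at (387,140). The bystanders and the pin look undisturbed, and the gripper is clear of everything.

```bash
python3 -c "
from rig import ticket
print(ticket.hand_in())"
```

```text
the job is handed in; nothing more can be done
None
```

I handed the job in at about 36 s: roll_a and roll_c went home on the collar and stand in the green tray, roll_b stopped at the step and stands in the red tray, but no verdict came back.

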